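# Find the high side of an eccentric on bench centres

### The job

Slide the dial gauge up to the spindle by its post until the plunger is pushed in about half of its 15 mm travel, then turn the spindle by its handwheel, watching the gauge swing, and leave the high side of the eccentric at the plunger (gauge at its greatest reading), with the gauge still bearing on it. Handle the wheel gently, so that the spindle is not pressed or lifted out of its sprung centres, do not bottom the plunger or touch the plunger, the dial or the eccentric, and leave everything else on the bench where it is.

Things in the scene. Friction and masses are not known exactly. Their poses are not given: they have to be found in the camera images.
- centres: Grey fixture, fixed to the bench: base plate 20 mm thick, x -70 to +195 mm, y -135 to +135 mm; headstock (y +90 to +124 mm) and tailstock (y -134 to -100 mm), 118 mm high, carry a level spindle between centres. Origin on the bench below mid-spindle; y axis parallel to the spindle axis, which lies at x = 0, z = 100 mm; x axis points from spindle to gauge.
- eccentric_mid (a point): Point on the spindle axis (x = 0, y = +50 mm, z = 100 mm of the fixture) inside the eccentric: a plain round steel disc, diameter 56 mm, 16 mm wide, fixed on the spindle with its centre 2.5 mm off the axis, so its rim is 30.5 mm from the axis on the high side and 25.5 mm on the low side. Which side is high has no fixed relation to the handwheel's notch.
- wheel_centre (a point): Centre of the aluminium handwheel, on the spindle axis (y = -30 mm of the fixture): disc, diameter 90 mm, 12 mm thick, faces square to the spindle, six dark holes, dark index notch in the rim. On both sides bare 14 mm shaft (28 mm hub to 15 mm from the centre), free 66 mm towards the eccentric, 44 mm towards the tailstock. The rim can be pinched across the faces from above, leaning up to 45 degrees.
- spindle (a joint): Turn of the spindle (rad), handwheel and eccentric together, no stops; 0 = index notch at the top, grows as the wheel's top moves towards the gauge (+x of the fixture). Turns stiffly, as in thick grease: 0.15 N m at 1 rad/s (about 4 N at the rim); stays where it is left. The centres are sprung: the spindle gives 1 mm for each 6 N that it is pressed down or lifted, and comes out of them beyond 2.5 mm (15 N).
- gauge (a joint): Travel of the gauge carriage (m) on its way: 0 = farthest from the spindle, grows towards the spindle (-x of the fixture), to 0.040. Drag 6 N; stays where it is left. It bears a dial gauge, 46 mm across, dial up, top 112 mm above the bench, centre at x = 92 mm minus travel, y = +50 mm of the fixture.
- post_top (a point): Top centre of the upright post by which the carriage is moved: black round grip, diameter 16 mm, 30 mm long (a 10 mm stem below), top 106 mm above the bench, 50 mm behind the dial's centre (x = 142 mm minus travel, y = +50 mm of the fixture), 19 mm clear of the dial.
- plunger (a joint): How far the sprung plunger is pushed in (m): 0 = fully out, 0.015 = bottomed. Spring 0.6 N plus 0.2 N per mm. The dial's needle turns with it clockwise from above, 0.38 rad per mm; at 0 it points to the spindle. Carriage still, it swings 5 mm in all (plus or minus 2.5 mm, like a sine) in one turn of the spindle, greatest with the eccentric's high side at the plunger.
- plunger_tip (a point): Tip of the plunger, 100 mm above the bench, y = +50 mm of the fixture, pointing to its -x; with the plunger out it is 46 mm in front of the dial's centre.
- spare_disc: Loose spare steel disc, diameter 56 mm, 16 mm thick, lying on the base plate; origin at its underside.
- spanner: Loose open spanner, 140 mm long, lying beside the fixture; origin at its underside.
- tube_cap: Loose orange screw cap, diameter 36 mm, 14 mm high, lying beside the fixture; origin at its underside.
- reagent_bottle: Loose white bottle, diameter 68 mm, 150 mm high; origin at its underside.
- amber_bottle: Loose amber bottle, diameter 60 mm, 130 mm high; origin at its underside.
- flask: Loose conical glass flask, base diameter 72 mm, 110 mm high; origin at its underside.
- tip_box: Loose blue box with a clear lid, 120 x 85 x 68 mm; origin at its underside.
- waste_jug: Loose open square white jug, 100 x 100 x 150 mm; origin at its underside.

How it is judged:
By the outcome, as a careful person would: the job done as asked, in the order asked, and still so for the second after the job is handed in, with the robot touching nothing.
It also fails if it takes over 72 s, if anything falls off the work surface, if the arm or the gripper's body presses on something with over 40 N, if the wrist force passes 120 N, or if a joint passes its speed limit or range.

### The arm

A 6-joint arm with a two-finger parallel gripper is mounted at the origin on the work surface. World frame = base frame: x ahead of the robot, y to its left, z up, the work surface at z = 0. Lengths are in m, angles in rad, forces in N, time in s.
With the tool pointing down it reaches from about 0.35 to 0.85 m from the base axis. Payload 8.1 kg.
Tool frame: the origin (TCP) lies at the very end of the fingers, on their centre line; the grasp point (between the pads) lies 19 mm behind it; z points along the fingers, y is the direction in which the jaws open and shut (so a half turn about z gives the same grasp; the last joint's range is limited). The gripper opens to 93 mm and grips with 3 to 60 N. Pads are 15 mm wide; open, the fingers measure 128 mm over their backs; the gripper's body (75 mm by 188 mm) begins 65 mm behind the grasp point.
Start: joints at [-1.185, 0.13, 1.488, -0, 1.523, -0.085], TCP at [0.272, -0.535, 0.219] pointing down, gripper open.
Joint ranges: [-2.96, 2.96], [-0.89, 2.26], [0.02, 2.5], [-1.34, 4.48], [0, 2.73], [-2.66, 2.66]. Speed limits (rad/s): [2.39, 2.39, 2.79, 3.14, 3.14, 3.14].

### API

Orientations are given as a rotation vector (axis times angle).
In Python, from plant import robot gives the robot as it stands.
- The arm moves only by the shell command python3 -m inch 'ROWS' [FORCE]. ROWS is JSON, a list that holds one entry, the list of rows, each a list of 7 numbers: the shift along the tool's x, y, z in cm, then the turn, a rotation vector about the tool's x, y, z in degrees, then the gripper command: -1 is fully open, 1 is shut, values between are in proportion. A call has 1 to 5 rows; each row shifts and turns the commanded pose from where the row before left it, along the tool's axes as they then stand; what a row does not reach is not made up. A row lasts 1/10 s, in which the tool goes at most 50 mm and 8.59 degrees, less where a joint would pass 70% of its speed; a pose out of reach is approached as far as the arm can. A call with a gripper value outside its range is refused whole. The fingers move at their own pace and stop on an object; FORCE is the grip in N (left out, the last holds). Time passes only in rows, so rows that do not move let the fingers close. It gives the time, the measured TCP pose, the force and the opening at its end, in the units of the state.
- robot.read_state(): the state, without advancing time (a new reading comes with each control period).
- robot.read_camera(name): name is "scene" or "side" or "wrist"; returns a dict with "image" (384x512x3 uint8, blue, green, red), "K" (3x3 intrinsics, pixels), "R" (3x3) and "t" (3): a world point X has camera coordinates R X + t; the wrist camera has in their place "tool_from_camera" (4x4, takes a point from camera to tool coordinates, whose origin is the TCP and whose axes are the flange's). Camera axes: x right, y down, z forward; pixel columns grow to the right and rows downward; lengths in m; the calibration is good to about 2 mm. The wrist camera is an equidistant fisheye: a pixel r from the principal point sees the ray r / f radians off the axis. A picture is of the moment at which its call begins: read the wrist's pose just before it. There is no depth.
- robot.close_job(): hands the job in, once; it reports no verdict.
The state is a dict: "t": time; "q": joint angles; "dq": joint speeds; "joint_torque": joint torques, N m; "tool_pos": TCP position; "orientation": TCP orientation; "force": force on the tool from outside, world axes, zero at the start; "wrist_torque": the same for the moment, N m; "opening": finger opening in m.
Only numpy, scipy, OpenCV 4.12 (cv2) and the standard library are available. Lean on these libraries where they do the work, as an engineer would, in place of code of your own. Each camera call takes 0.05 s, during which the arm holds its last target. There are 200 camera calls.

## Working session

There is one attempt and no reset: what is moved stays moved. The work goes in short steps, Python scripts to look and compute and a shell command to move; the robot and the scene stay as the last step left them, time stands still between calls to the robot, and variables do not carry over. Pictures are saved under pics/ and viewed, about 8 in all and at most 12, crops included, and the job is handed in when it is done.

```bash
ls; mkdir -p pics; python3 - <<'E'
from plant import robot
import cv2,numpy as np,pickle
s=robot.read_state();print(s)
d={}
for n in ("scene","side","wrist"):
    c=robot.read_camera(n);d[n]=c;cv2.imwrite(f"pics/{n}0.png",c["image"])
    print(n,c["K"].tolist(),[ (k,np.round(c[k],3).tolist()) for k in c if k not in("image","K")])
pickle.dump(d,open("c0.pkl","wb"))
im=np.hstack([d["scene"]["image"],d["side"]["image"]]);cv2.imwrite("pics/both.png",cv2.resize(im,(800,300)))
E
```

```text
pics
{'t': 0.0, 'q': array([-1.18539927e+00,  1.31179976e-01,  1.48927177e+00,  1.71547531e-05,
        1.52301479e+00, -8.54137822e-02]), 'dq': array([ 2.19627733e-03,  1.02174115e-03, -6.03309289e-04, -8.11659771e-05,
       -7.65743845e-04, -1.63707739e-04]), 'joint_torque': array([-2.55206360e-03, -5.59844577e+01, -4.91764104e+01,  7.70026096e-02,
        3.55837180e-02, -1.96415795e-04]), 'tool_pos': array([ 0.27196645, -0.53417547,  0.21758035]), 'orientation': array([-3.05314315e+00, -7.32302375e-01,  4.12987740e-04]), 'force': array([ 0.01657518, -0.46973312, -0.12715666]), 'wrist_torque': array([-0.01526659,  0.02564602, -0.02029439]), 'opening': 0.0932172029037841}
scene [[491.1865418107715, 0.0, 261.95357457600096], [0.0, 491.1865418107715, 186.5776927523318], [0.0, 0.0, 1.0]] [('R', [[0.469, 0.883, 0.001], [0.713, -0.378, -0.591], [-0.522, 0.278, -0.807]]), ('t', [-0.241, -0.32, 1.659])]
side [[455.5019044417449, 0.0, 250.75118042650664], [0.0, 455.5019044417449, 193.98431193387293], [0.0, 0.0, 1.0]] [('R', [[-0.998, -0.067, -0.003], [-0.033, 0.537, -0.843], [0.058, -0.841, -0.538]]), ('t', [0.508, 0.103, 1.635])]
wrist [[297.3186396354542, 0.0, 251.82361192684053], [0.0, 297.3186396354542, 194.9509531053961], [0.0, 0.0, 1.0]] [('tool_from_camera', [[0.0, -0.961, -0.275, 0.076], [1.0, 0.0, -0.0, 0.001], [0.0, -0.275, 0.961, -0.166], [0.0, 0.0, 0.0, 1.0]])]
```

View pics/scene0.png

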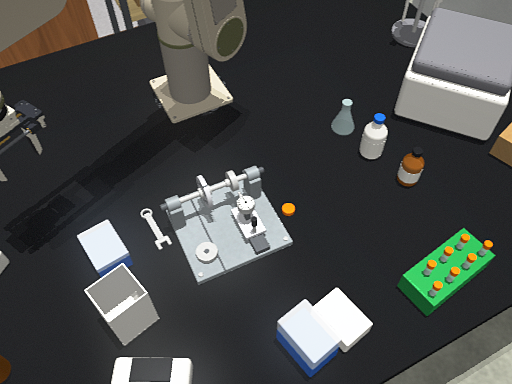

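View pics/side0.png

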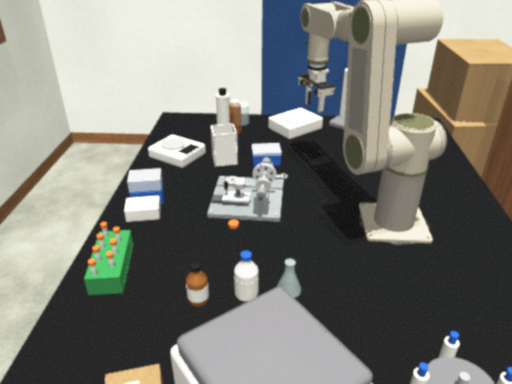

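The scene view shows the fixture around (165-290, 170-280), with the wheel at about (204,188), the dial at (246,204) and the post at (254,222). The +y end (headstock) is on the right. The plate's far corners are at about (195,277) and (291,240).

```bash
cat > h.py <<'E'
import numpy as np,cv2,pickle
from scipy.spatial.transform import Rotation as Ro
def ray(c,u,v):
    d=np.linalg.inv(c["K"])@[u,v,1.];R=np.array(c["R"]);return -R.T@c["t"],R.T@d
def onz(c,u,v,z):
    o,d=ray(c,u,v);return o+d*(z-o[2])/d[2]
def proj(c,X):
    p=c["K"]@(np.array(c["R"])@X+c["t"]);return p[:2]/p[2]
def wray(c,s,u,v):   # wrist fisheye ray in world
    K=c["K"];x=(u-K[0,2])/K[0,0];y=(v-K[1,2])/K[1,1];r=np.hypot(x,y)+1e-12
    d=np.array([x/r*np.sin(r),y/r*np.sin(r),np.cos(r)]);T=np.array(c["tool_from_camera"])
    R=Ro.from_rotvec(s["orientation"]).as_matrix();return s["tool_pos"]+R@T[:3,3],R@T[:3,:3]@d
def wonz(c,s,u,v,z):
    o,d=wray(c,s,u,v);return o+d*(z-o[2])/d[2]
def wproj(c,s,X):
    T=np.array(c["tool_from_camera"]);R=Ro.from_rotvec(s["orientation"]).as_matrix()
    p=T[:3,:3].T@(R.T@(np.array(X)-s["tool_pos"])-T[:3,3]);th=np.arctan2(np.hypot(p[0],p[1]),p[2]);n=p[:2]/np.hypot(p[0],p[1])
    return np.array([c["K"][0,2],c["K"][1,2]])+c["K"][0,0]*th*n
E
python3 - <<'E'
from h import *
d=pickle.load(open("c0.pkl","rb"));c=d["scene"]
A=onz(c,194,277,.02);B=onz(c,291,240,.02);print(A,B,np.linalg.norm(A-B))
y=(B-A)/np.linalg.norm(B-A);x=np.array([y[1],-y[0],0]);O=(A+B)/2-.195*x;O[2]=0
print(O,np.degrees(np.arctan2(y[1],y[0]))-90)
im=c["image"][160:290,140:310];cv2.imwrite("pics/crop.png",cv2.resize(im,None,fx=4.5,fy=4.5,interpolation=cv2.INTER_CUBIC))
E
```

```text
[ 0.64477242 -0.26225728  0.02      ] [0.66646896 0.00641211 0.02      ] 0.26954402215334794
[ 0.46125344 -0.11222635  0.        ] -4.616931956449704
```

View pics/crop.png

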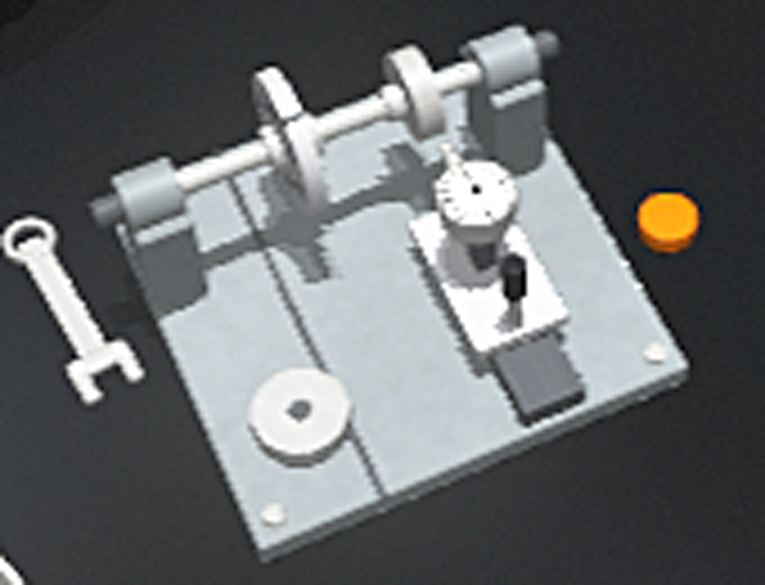

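```bash
python3 - <<'E'
from h import *
d=pickle.load(open("c0.pkl","rb"));c=d["scene"]
f=lambda u,v:(140+(u+.5)/4.5-.5,160+(v+.5)/4.5-.5)
A=onz(c,*f(262,546),.02);B=onz(c,*f(688,366),.02);print(A,B,np.linalg.norm(A-B))
y=(B-A)/np.linalg.norm(B-A);x=np.array([y[1],-y[0],0]);O=(A+B)/2-.195*x;O[2]=0
print(O,np.degrees(np.arctan2(y[1],y[0]))-90)
L=lambda P:((P-O)@x*1e3,(P-O)@y*1e3)
print("dial",onz(c,*f(475,188),.112),L(onz(c,*f(475,188),.112)),"post",onz(c,*f(514,258),.106),L(onz(c,*f(514,258),.106)))
for n,X in dict(wheel=(0,-30,100),wheeltop=(0,-30,145),ecc=(0,50,100),c3=(-70,-135,20),tail=(0,-117,118),head=(0,107,118)).items():
    X=np.array(X)/1e3;p=proj(c,O+X[0]*x+X[1]*y+[0,0,X[2]]);print(n,(p-[140,160])*4.5)
print("spare",L(onz(c,*f(300,408),.036)))
s=pickle.load(open("c0.pkl","rb"))["wrist"]
E
```

```text
[ 0.65918739 -0.25806614  0.02      ] [0.67080283 0.00847829 0.02      ] 0.2667974008101152
[ 0.47018   -0.1163043  0.       ] -2.4952507238219397
dial [ 0.55691853 -0.07107208  0.112     ] (np.float64(84.68703522111096), np.float64(48.96563005295856)) post [ 0.60584433 -0.07150693  0.106     ] (np.float64(133.58537569951017), np.float64(50.66124790095048))
wheel [291.22169736 137.92044169]
wheeltop [283.83726558  91.70593276]
ecc [416.70972888  90.99281634]
c3 [103.577608   189.66426329]
tail [145.60598891 172.77892352]
head [503.29524949  39.8676112 ]
spare (np.float64(132.0586913023695), np.float64(-84.2120264984492))
```

View pics/wrist0.png

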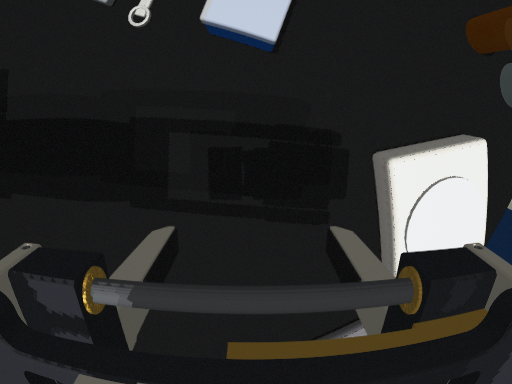

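The crop confirms the fixture model: origin near (0.470, -0.116), yaw about -2.5°, gauge travel about 8 mm. Next I move above the post, with the wrist camera on the dial side.

```bash
M="python3 -m inch"
$M '[[[3.6,-1.9,0,0,0,0,-1],[3.6,-1.9,0,0,0,0,-1],[3.6,-1.9,0,0,0,0,-1],[3.6,-1.9,0,0,0,0,-1],[3.6,-1.9,0,0,0,0,-1]]]'
$M '[[[3.6,-1.9,0,0,0,0,-1],[3.6,-1.9,0,0,0,0,-1],[3.6,-1.9,0,0,0,0,-1],[3.6,-1.9,0,0,0,0,-1],[3.6,-1.9,0,0,0,0,-1]]]'
$M '[[[3.6,-1.8,0,0,0,0,-1],[3.6,-1.8,0,0,0,0,-1],[3.6,-1.8,0,0,0,0,-1],[3.6,-1.8,0,0,0,0,-1],[0,0,0,0,0,-8.5,-1]]]'
$M '[[[0,0,0,0,0,-8.5,-1],[0,0,0,0,0,-8.5,-1],[0,0,0,0,0,-8.5,-1],[0,0,0,0,0,-8.5,-1],[0,0,0,0,0,-8.5,-1]]]'
$M '[[[0,0,0,0,0,-8.5,-1],[0,0,0,0,0,-8.5,-1],[0,0,0,0,0,-8.5,-1],[0,0,0,0,0,-8.5,-1],[0,0,0,0,0,-8.5,-1]]]'
$M '[[[0,0,0,0,0,-8.5,-1],[0,0,0,0,0,-8.5,-1],[0,0,0,0,0,-8.5,-1],[0,0,0,0,0,-8.5,-1],[0,0,0,0,0,-8.5,-1]]]'
$M '[[[0,0,0,0,0,-8.5,-1],[0,0,0,0,0,-6,-1],[0,0,0,0,0,0,-1],[0,0,0,0,0,0,-1]]]'
python3 - <<'E'
from h import *;from plant import robot
s=robot.read_state();c=robot.read_camera("wrist");print(s["t"],s["tool_pos"],Ro.from_rotvec(s["orientation"]).as_matrix().round(3).tolist())
pickle.dump((s,c),open("w1.pkl","wb"));cv2.imwrite("pics/w1.png",cv2.resize(c["image"],(800,600),interpolation=cv2.INTER_CUBIC))
E
```

```text
t: 0.65
tool_pos: [0.39, -0.3669, 0.2183]
orientation: [-3.055, -0.732, 0.0]
force: [0.6, 0.5, 0.5]
opening: 0.0929
t: 1.15
tool_pos: [0.5074, -0.2005, 0.2184]
orientation: [-3.055, -0.733, 0.0]
force: [0.4, 0.1, -0.3]
opening: 0.093
t: 1.65
tool_pos: [0.6042, -0.0683, 0.2179]
orientation: [-2.989, -0.961, -0.001]
force: [-1.0, -0.2, 0.0]
opening: 0.0932
t: 2.15
tool_pos: [0.6023, -0.0725, 0.2182]
orientation: [-2.435, -1.984, 0.001]
force: [0.2, 0.3, 0.3]
opening: 0.0929
t: 2.65
tool_pos: [0.6023, -0.0726, 0.2182]
orientation: [-1.551, -2.731, 0.0]
force: [0.4, 0.2, 0.3]
opening: 0.0931
t: 3.15
tool_pos: [0.6023, -0.0725, 0.2182]
orientation: [-0.455, -3.108, -0.0]
force: [0.4, 0.4, -0.8]
opening: 0.0929
t: 3.55
tool_pos: [0.6024, -0.0726, 0.2183]
orientation: [-0.074, -3.14, -0.0]
force: [-0.4, -0.3, 0.5]
opening: 0.0927
3.55 [ 0.60235504 -0.07257357  0.21834936] [[-0.999, 0.047, -0.0], [0.047, 0.999, 0.0], [0.0, 0.0, -1.0]]
```

View pics/w1.png

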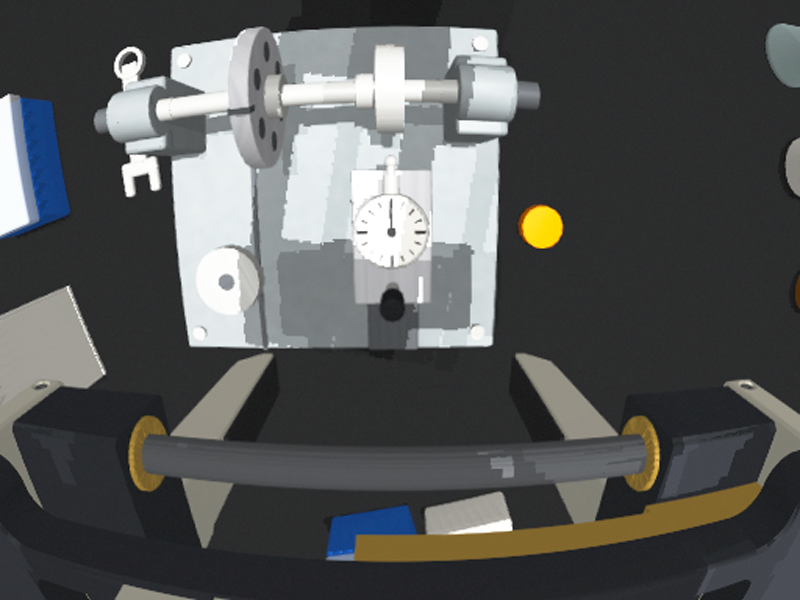

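The wrist view is clear. The dial is at (391,231), its needle points at the spindle (0 mm), the post top is at about (392,308), and the wheel (notch near (245,108)) and eccentric are at the top.

```bash
python3 - <<'E'
from h import *
s,c=pickle.load(open("w1.pkl","rb"))
k=512/800;f=lambda u,v:((u+.5)*k-.5,(v+.5)*k-.5)
W=lambda u,v,z:wonz(c,s,*f(u,v),z)
P=np.array([W(191,346,.02),W(494,347,.02),W(172,45,.02),W(498,30,.02)])[:,:2]
Q=np.array([(195,-135),(195,135),(-70,-135),(-70,135)])/1e3
a=Q-Q.mean(0);b=P-P.mean(0)
th=np.arctan2((a[:,0]*b[:,1]-a[:,1]*b[:,0]).sum(),(a*b).sum())
R=np.array([[np.cos(th),-np.sin(th)],[np.sin(th),np.cos(th)]]);O=P.mean(0)-R@Q.mean(0)
print("O",O,np.degrees(th),"resid mm",((P-O)@R-Q)*1e3)
for n,u,v,z in(("dial",391,231,.112),("post",392,308,.106),("tip",391,160,.1)):
    X=W(u,v,z);print(n,X,(X[:2]-O)@R*1e3)
for n,X in dict(rimtop=(0,-30,145),rim_near=(45,-30,100),shaftA=(0,-90,100),shaftB=(0,80,100),post0=(134,50,106)).items():
    X=np.array(X)/1e3;print(n,(wproj(c,s,[*(O+R@X[:2]),X[2]])+.5)/k)
E
```

```text
O [ 0.4715147  -0.11813605] -2.323775756351093 resid mm [[-0.90874956  2.04195559]
 [-0.09095718 -0.39808259]
 [-0.70468135  0.17930274]
 [ 1.70438809 -1.82317575]]
dial [ 0.55882311 -0.07349263  0.112     ] [85.426484   48.14674971]
post [ 0.60767757 -0.07527677  0.106     ] [134.31310561  48.34495251]
tip [ 0.51673794 -0.0715342   0.1       ] [43.29651232 48.39717281]
rimtop [240.87496188  84.04691767]
rim_near [264.72107701 167.75484886]
shaftA [176.86579815 107.26360622]
shaftB [443.50328482  91.08579501]
post0 [395.15002405 308.00073485]
```

```bash
M="python3 -m inch"
$M '[[[-0.45,-0.1,4,0,0,0,0],[0,0,4,0,0,0,0],[0,0,3,0,0,0,0],[0,0,1.8,0,0,0,0],[0,0,1,0,0,0,0]]]' 15
$M '[[[0,0,0,0,0,0,0],[0,0,0,0,0,0,0],[0,0,0,0,0,0,0.3]]]'
$M '[[[0,0,0,0,0,0,1],[0,0,0,0,0,0,1],[0,0,0,0,0,0,1],[0,0,0,0,0,0,1],[0,0,0,0,0,0,1]]]'
python3 - <<'E'
from h import *;from plant import robot
s=robot.read_state();c=robot.read_camera("wrist");print(s["t"],s["tool_pos"],s["force"],s["opening"])
pickle.dump((s,c),open("w2.pkl","wb"));cv2.imwrite("pics/w2.png",c["image"])
E
```

```text
t: 4.1
tool_pos: [0.6054, -0.0735, 0.078]
orientation: [-0.072, -3.137, -0.001]
force: [0.2, 0.2, 0.3]
opening: 0.0577
t: 4.4
tool_pos: [0.6082, -0.0741, 0.0825]
orientation: [0.07, 3.138, -0.001]
force: [-0.4, 0.1, 0.7]
opening: 0.0423
t: 4.9
tool_pos: [0.6072, -0.074, 0.081]
orientation: [0.069, 3.14, -0.0]
force: [-1.0, -1.7, 2.6]
opening: 0.016
4.9 [ 0.60716779 -0.07398814  0.08101689] [-1.04096585 -1.73796228  2.61570809] 0.01596118374861167
```

View pics/w2.png

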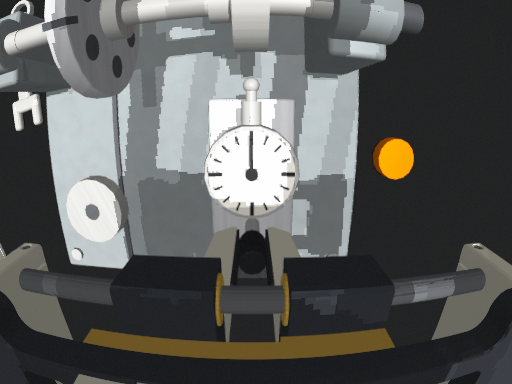

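The post is gripped (opening 16 mm). The dial is centred at (251,174) with its needle at 12 o'clock. Next come a needle reader and the slide.

```bash
cat > gauge.py <<'E'
from h import *
from plant import robot
YAW=np.radians(-2.4);X=np.array([np.cos(YAW),np.sin(YAW)]);Y=np.array([-X[1],X[0]])
def read(s,c,guess,save=None):
    """needle angle (rad, cw from above from -x fixture) from a rectified top view of the dial, and dial centre"""
    ctr=np.array(guess,float)
    g=cv2.cvtColor(c["image"],cv2.COLOR_BGR2GRAY)
    N=240;S=.0003
    for it in range(4):
        jj,ii=np.meshgrid(np.arange(N)-N/2,np.arange(N)-N/2)   # right=+Y, up=-X
        m=np.zeros((N,N,2),np.float32);T=np.array(c["tool_from_camera"]);R=Ro.from_rotvec(s["orientation"]).as_matrix()
        P=np.stack([ctr[0]+S*(ii*X[0]+jj*Y[0]),ctr[1]+S*(ii*X[1]+jj*Y[1]),np.full((N,N),.112)],-1)
        p=((P-s["tool_pos"])@R-T[:3,3])@T[:3,:3];h=np.hypot(p[...,0],p[...,1]);th=np.arctan2(h,p[...,2])*c["K"][0,0]/h
        I=cv2.remap(g,(c["K"][0,2]+p[...,0]*th).astype(np.float32),(c["K"][1,2]+p[...,1]*th).astype(np.float32),cv2.INTER_LINEAR)
        if it==3:break
        rr=np.hypot(ii,jj)*S
        # hub+white face: bright component closed, filled, containing centre -> circle
        b=cv2.morphologyEx(((I>190)&(rr<.034)).astype(np.uint8),cv2.MORPH_CLOSE,np.ones((25,25)))
        b=cv2.morphologyEx(b,cv2.MORPH_OPEN,cv2.getStructuringElement(cv2.MORPH_ELLIPSE,(71,71)))
        q=max(cv2.findContours(b,0,1)[0],key=cv2.contourArea);(cx,cy),_,_=cv2.fitEllipse(q)
        ctr=ctr+S*((cy-N/2)*X+(cx-N/2)*Y)
    a=np.radians(np.arange(0,360,.5));r=np.arange(.005,.0135,.0003)/S
    u=(N/2+np.outer(np.sin(a),r)).astype(np.float32);v=(N/2-np.outer(np.cos(a),r)).astype(np.float32)
    D=(255-cv2.remap(I,u,v,cv2.INTER_LINEAR).astype(float)).mean(1)
    i=D.argmax();w=(np.arange(-24,25)+i)%720;ww=np.clip(D[w]-np.median(D),0,None)
    ang=np.angle((ww*np.exp(1j*a[w])).sum())%(2*np.pi)
    if save:cv2.imwrite(save,I)
    return ang,ctr,D.max()-np.median(D)
def look(tag,guess):
    s=robot.read_state();c=robot.read_camera("wrist");pickle.dump((s,c),open(tag+".pkl","wb"))
    a,ctr,k=read(s,c,guess,f"pics/d_{tag}.png")
    print(tag,"t",round(s["t"],2),"needle deg",round(np.degrees(a),1),"mm",round(a/.38,2),"ctr",ctr.round(4),"contrast",round(k),"F",s["force"].round(1),"tcp",s["tool_pos"].round(4));return a/.38,ctr
E
M="python3 -m inch"
python3 -c "
from gauge import *
s,c=pickle.load(open('w2.pkl','rb'));print(read(s,c,s['tool_pos'][:2]-.05*X,'pics/d.png'))"
$M '[[[0.2,0,0,0,0,0,1],[0.2,0,0,0,0,0,1],[0.2,0,0,0,0,0,1],[0.2,0,0,0,0,0,1],[0.2,0,0,0,0,0,1]]]'
$M '[[[0.2,0,0,0,0,0,1],[0.2,0,0,0,0,0,1],[0,0,0,0,0,0,1],[0,0,0,0,0,0,1]]]'
python3 -c "
from gauge import *
look('g1',robot.read_state()['tool_pos'][:2]-.05*X)"
```

```text
(np.float64(3.5936297775047277), array([ 0.54590007, -0.06874227]), np.float64(74.31034482758622))
t: 5.45
tool_pos: [0.5983, -0.0736, 0.0811]
orientation: [0.069, 3.138, -0.001]
force: [6.2, -2.1, -2.1]
opening: 0.0155
t: 5.85
tool_pos: [0.5939, -0.0735, 0.0811]
orientation: [0.069, 3.139, -0.001]
force: [4.6, -1.7, 0.6]
opening: 0.0154
g1 t 5.85 needle deg 203.8 mm 9.36 ctr [ 0.5336 -0.0689] contrast 107 F [ 4.6 -1.7  0.6] tcp [ 0.5939 -0.0735  0.0811]
```

```bash
python3 -c "
from h import *
cv2.imwrite('pics/dd.png',np.hstack([cv2.imread('pics/d.png'),cv2.imread('pics/d_g1.png')]))"
```

```text
(no output)
```

View pics/dd.png

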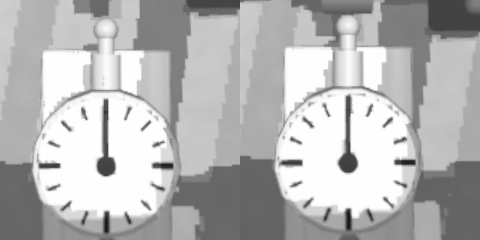

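The rectified views show the dial cleanly, with the needle at 0, but the centring locked onto the white carriage. I'll use the dark hub for centring instead.

```bash
python3 - <<'E'
t=open("gauge.py").read()
a=t.index("        # hub+white");b=t.index("        ctr=ctr+S*((cy")
t=t[:a]+'''        b=((I<110)&(rr<(.02 if it==0 else .008))).astype(np.uint8)   # dark hub: the only compact dark blob
        b=cv2.morphologyEx(b,cv2.MORPH_OPEN,cv2.getStructuringElement(cv2.MORPH_ELLIPSE,(13,13)))
        n,_,st,ce=cv2.connectedComponentsWithStats(b);k=[i for i in range(1,n) if 120<st[i,4]<700]
        cx,cy=min((ce[i] for i in k),key=lambda e:np.hypot(e[0]-N/2,e[1]-N/2))
'''+t[b:]
open("gauge.py","w").write(t)
E
python3 - <<'E'
from gauge import *
for n in("w2","g1"):
    s,c=pickle.load(open(n+".pkl","rb"));a,ctr,k=read(s,c,s["tool_pos"][:2]-.05*X);print(n,np.degrees(a),ctr,k,(s["tool_pos"][:2]-ctr)@X)
E
```

```text
w2 358.3649029367733 [ 0.55945949 -0.07364948] 177.86206896551724 0.0476806414442097
g1 358.883027380082 [ 0.54618555 -0.07310301] 178.55172413793105 0.047645685020392986
```

```bash
M="python3 -m inch"
$M '[[[0.1,0,0,0,0,0,1],[0.1,0,0,0,0,0,1],[0.1,0,0,0,0,0,1],[0.1,0,0,0,0,0,1],[0,0,0,0,0,0,1]]]'
python3 -c "
from gauge import *
look('g2',robot.read_state()['tool_pos'][:2]-.048*X)"
$M '[[[0.1,0,0,0,0,0,1],[0.1,0,0,0,0,0,1],[0.1,0,0,0,0,0,1],[0.1,0,0,0,0,0,1],[0,0,0,0,0,0,1]]]'
python3 -c "
from gauge import *
look('g3',robot.read_state()['tool_pos'][:2]-.048*X)"
```

```text
t: 6.4
tool_pos: [0.59, -0.0733, 0.081]
orientation: [0.069, 3.138, -0.001]
force: [6.2, -2.4, -1.1]
opening: 0.0153
g2 t 6.4 needle deg 74.2 mm 3.41 ctr [ 0.5423 -0.0729] contrast 185 F [ 6.2 -2.4 -1.1] tcp [ 0.59   -0.0733  0.081 ]
t: 6.95
tool_pos: [0.5862, -0.0732, 0.081]
orientation: [0.069, 3.138, -0.001]
force: [7.6, -1.5, -2.2]
opening: 0.0154
g3 t 6.95 needle deg 156.0 mm 7.16 ctr [ 0.5385 -0.0727] contrast 190 F [ 7.6 -1.5 -2.2] tcp [ 0.5862 -0.0732  0.081 ]
```

```bash
M="python3 -m inch"
$M '[[[0.04,0,0,0,0,0,1],[0,0,0,0,0,0,1],[0,0,0,0,0,0,0],[0,0,0,0,0,0,0],[0,0,0,0,0,0,0]]]'
$M '[[[0,0,-2,0,0,0,0],[0,0,-4,0,0,0,0],[0,0,-4,0,0,0,0],[0,0,-4,0,0,0,0],[0,0,0,0,0,0,0]]]'
python3 -c "
from gauge import *
look('g4',[.538,-.0727])"
$M '[[[3.75,-2.65,0,0,0,8.5,0],[0,0,0,0,0,8.5,0],[0,0,0,0,0,8.5,0],[0,0,0,0,0,8.5,0],[0,0,0,0,0,8.5,0]]]'
```

```text
t: 7.5
tool_pos: [0.584, -0.0726, 0.0802]
orientation: [-0.069, -3.139, -0.001]
force: [-0.2, 0.4, 0.3]
opening: 0.0349
t: 8.0
tool_pos: [0.5877, -0.0734, 0.2282]
orientation: [0.069, 3.13, -0.003]
force: [0.1, 0.1, 0.8]
opening: 0.0467
g4 t 8.0 needle deg 159.3 mm 7.32 ctr [ 0.5384 -0.0727] contrast 118 F [0.1 0.1 0.8] tcp [ 0.5877 -0.0734  0.2282]
t: 8.55
tool_pos: [0.5448, -0.0974, 0.2185]
orientation: [-1.211, -2.895, 0.001]
force: [-0.4, 0.5, 0.1]
opening: 0.0466
```

```bash
M="python3 -m inch"
$M '[[[0,0,0,0,0,8.5,0],[0,0,0,0,0,8.5,0],[0,0,0,0,0,8.5,0],[0,0,0,0,0,8.5,0],[0,0,0,0,0,8.5,0]]]' >/dev/null
$M '[[[0,0,0,0,0,8.5,0],[0,0,0,0,0,8.5,0],[0,0,0,0,0,8.5,0],[0,0,0,0,0,8.5,0],[0,0,0,0,0,8.5,0]]]' >/dev/null
$M '[[[0,0,0,0,0,8.5,0],[0,0,0,0,0,8.5,0],[0,0,0,0,0,8.5,0],[0,0,0,0,0,8.5,0],[0,0,0,0,0,8.5,0]]]'
$M '[[[0,0,0,0,0,8.5,0],[0,0,0,0,0,1.3,0],[-3.65,2.65,0,0,0,0,0],[-3.65,2.62,0,0,0,0,0],[0,0,0,0,0,0,0]]]'
$M '[[[0,0,0,0,0,0,0],[0,0,0,0,0,0,0]]]'
python3 - <<'E'
from gauge import *
look('w3',[.5384,-.0727])
s,c=pickle.load(open("w3.pkl","rb"));print(Ro.from_rotvec(s["orientation"]).as_matrix().round(3).tolist())
cv2.imwrite("pics/w3.png",cv2.resize(c["image"],(800,600),interpolation=cv2.INTER_CUBIC))
E
```

```text
t: 10.05
tool_pos: [0.5449, -0.0973, 0.2184]
orientation: [-3.134, -0.195, 0.005]
force: [-0.1, 0.1, 0.2]
opening: 0.0464
t: 10.55
tool_pos: [0.467, -0.149, 0.2188]
orientation: [-3.141, 0.062, 0.006]
force: [-0.2, -0.3, -0.1]
opening: 0.0466
t: 10.75
tool_pos: [0.4712, -0.147, 0.2203]
orientation: [-3.141, 0.061, 0.0]
force: [-0.1, 1.0, -0.4]
opening: 0.0464
w3 t 10.75 needle deg 160.7 mm 7.38 ctr [ 0.5383 -0.0727] contrast 148 F [-0.1  1.  -0.4] tcp [ 0.4712 -0.147   0.2203]
[[0.999, -0.039, -0.0], [-0.039, -0.999, 0.0], [-0.0, -0.0, -1.0]]
```

View pics/w3.png

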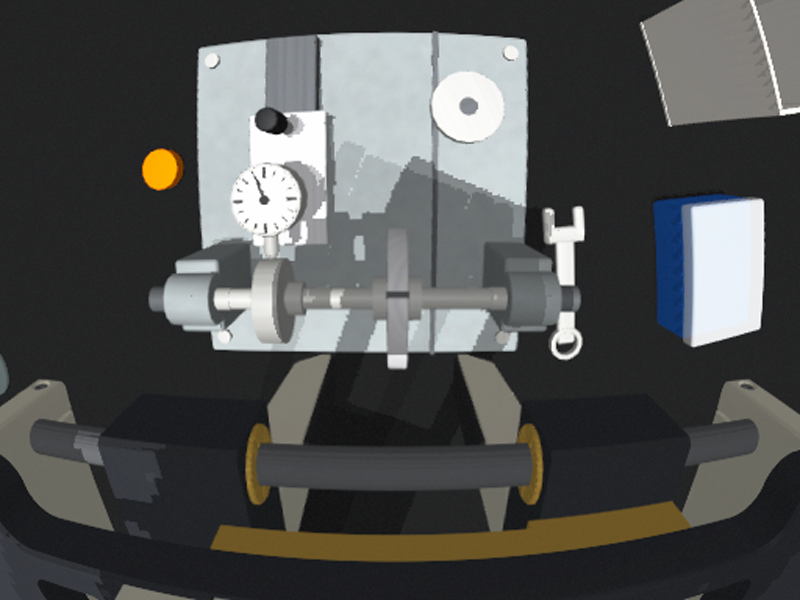

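The view from above the wheel shows it edge-on at u≈397. The notch, at (397,294), is nearly at the top. The shaft is at v≈298, the dial at (265,199) reads about 7.4 mm, and nothing else has moved. I'll locate the shaft axis and the rim exactly.

```bash
python3 - <<'E'
from gauge import *
s,c=pickle.load(open("w3.pkl","rb"));k=512/800;f=lambda u,v:((u+.5)*k-.5,(v+.5)*k-.5)
g=cv2.cvtColor(c["image"],cv2.COLOR_BGR2GRAY)
W=lambda u,v,z:wonz(c,s,*f(u,v),z)
P=np.array([W(527,41,.02),W(199,46,.02),W(517,348,.02),W(213,350,.02)])[:,:2]
Q=np.array([(195,-135),(195,135),(-70,-135),(-70,135)])/1e3
a=Q-Q.mean(0);b=P-P.mean(0);th=np.arctan2((a[:,0]*b[:,1]-a[:,1]*b[:,0]).sum(),(a*b).sum())
R=np.array([[np.cos(th),-np.sin(th)],[np.sin(th),np.cos(th)]]);O=P.mean(0)-R@Q.mean(0)
print("O",O,np.degrees(th),"\n",(((P-O)@R-Q)*1e3).round(1))
for u in(147,288,300):print(u,[(v,int(g[v,u])) for v in range(178,204)])
for v in(170,185,205,215):print(v,[(u,int(g[v,u])) for u in range(240,268)])
for u,v in((230,298),(450,298)):
    X0=W(u,v,.1);print("shaft pt",X0)
X0=W(397.5,294,.145);print("rim",X0)
E
```

```text
O [ 0.47212991 -0.12092717] -2.2318621630667286 
 [[-3.2  1.1]
 [-0.4 -1.3]
 [ 3.4  1.1]
 [ 0.2 -0.9]]
147 [(178, 70), (179, 69), (180, 71), (181, 71), (182, 71), (183, 71), (184, 103), (185, 137), (186, 181), (187, 204), (188, 222), (189, 232), (190, 240), (191, 247), (192, 248), (193, 243), (194, 236), (195, 232), (196, 192), (197, 144), (198, 96), (199, 69), (200, 70), (201, 70), (202, 71), (203, 71)]
288 [(178, 109), (179, 110), (180, 110), (181, 109), (182, 110), (183, 107), (184, 109), (185, 117), (186, 125), (187, 128), (188, 133), (189, 139), (190, 145), (191, 143), (192, 136), (193, 131), (194, 127), (195, 123), (196, 116), (197, 136), (198, 186), (199, 210), (200, 211), (201, 213), (202, 215), (203, 213)]
300 [(178, 108), (179, 110), (180, 109), (181, 108), (182, 108), (183, 112), (184, 115), (185, 119), (186, 125), (187, 127), (188, 133), (189, 138), (190, 143), (191, 141), (192, 137), (193, 132), (194, 128), (195, 122), (196, 117), (197, 138), (198, 191), (199, 212), (200, 212), (201, 213), (202, 213), (203, 214)]
170 [(240, 110), (241, 109), (242, 108), (243, 110), (244,
[... 741 characters left out ...]
, 149), (250, 150), (251, 149), (252, 152), (253, 152), (254, 151), (255, 148), (256, 146), (257, 147), (258, 147), (259, 150), (260, 144), (261, 153), (262, 175), (263, 182), (264, 190), (265, 193), (266, 193), (267, 193)]
215 [(240, 215), (241, 215), (242, 216), (243, 216), (244, 217), (245, 216), (246, 216), (247, 171), (248, 139), (249, 140), (250, 142), (251, 143), (252, 144), (253, 143), (254, 144), (255, 144), (256, 143), (257, 144), (258, 146), (259, 146), (260, 140), (261, 196), (262, 216), (263, 216), (264, 198), (265, 192), (266, 193), (267, 192)]
shaft pt [ 0.47511957 -0.03935299  0.1       ]
shaft pt [ 0.46935178 -0.18427892  0.1       ]
rim [ 0.48503381 -0.15087509  0.145     ]
```

```bash
M="python3 -m inch"
$M '[[[0,0.27,2.5,0,0,0,0],[0,0,2.5,0,0,0,0],[0,0,2.5,0,0,0,0],[0,0,1.5,0,0,0,0],[0,0,0.53,0,0,0,0]]]' 10
$M '[[[0,0,0,0,0,0,0],[0,0,0,0,0,0,0],[0,0,0,0,0,0,0]]]'
$M '[[[0,0,0,0,0,0,1],[0,0,0,0,0,0,1],[0,0,0,0,0,0,1],[0,0,0,0,0,0,1]]]'
python3 -c "
from gauge import *
look('t0',[.5383,-.0727])"
```

```text
t: 11.3
tool_pos: [0.4701, -0.149, 0.1233]
orientation: [-3.14, 0.061, 0.005]
force: [-0.0, -0.0, 0.6]
opening: 0.0464
t: 11.6
tool_pos: [0.4718, -0.1504, 0.1268]
orientation: [3.14, -0.064, 0.003]
force: [0.5, -0.4, -0.4]
opening: 0.0463
t: 12.0
tool_pos: [0.4708, -0.1501, 0.1255]
orientation: [3.141, -0.064, 0.0]
force: [-0.4, 0.5, 0.2]
opening: 0.0187
t0 t 12.0 needle deg 160.5 mm 7.37 ctr [ 0.5384 -0.0727] contrast 193 F [-0.4  0.5  0.2] tcp [ 0.4708 -0.1501  0.1255]
```

```bash
M="python3 -m inch"
$M '[[[0,0,0,0,0,0,1],[0,0,0,0,0,0,1],[0,0,0,0,0,0,1]]]'
$M '[[[0.174,0,0.006,0,-4,0,1],[0.174,0,0.006,0,-4,0,1],[0.174,0,0.006,0,-4,0,1],[0.174,0,0.006,0,-4,0,1],[0.174,0,0.006,0,-4,0,1]]]'
python3 -c "
from gauge import *
look('t1',[.5383,-.0727])"
```

```text
t: 12.35
tool_pos: [0.4708, -0.1489, 0.1252]
orientation: [-3.139, 0.063, 0.0]
force: [1.6, 4.4, 1.8]
opening: 0.0119
t: 12.85
tool_pos: [0.4787, -0.1492, 0.1238]
orientation: [-3.083, 0.062, 0.551]
force: [-3.6, 5.8, 2.1]
opening: 0.0121
t1 t 12.85 needle deg 154.4 mm 7.09 ctr [ 0.5382 -0.0727] contrast 150 F [-3.6  5.8  2.1] tcp [ 0.4787 -0.1492  0.1238]
```

```bash
M="python3 -m inch"
$M '[[[0.174,-0.03,0.006,0,-4,0,1],[0.174,-0.03,0.006,0,-4,0,1],[0.174,0,0.006,0,-4,0,1],[0.174,0,0.006,0,-4,0,1],[0.174,0,0.006,0,-4,0,1]]]'
python3 -c "
from gauge import *
look('t2',[.5383,-.0727])"
```

```text
t: 13.4
tool_pos: [0.4866, -0.1495, 0.1196]
orientation: [-2.936, 0.059, 1.074]
force: [-3.4, 2.5, 0.9]
opening: 0.0121
t2 t 13.4 needle deg 152.0 mm 6.98 ctr [ 0.5379 -0.0724] contrast 161 F [-3.4  2.5  0.9] tcp [ 0.4866 -0.1495  0.1196]
```

The readings 7.37, 7.09 and 6.98 mm over +40° show that the low side is near +38°. The high side is therefore about half a turn away, so I'll turn back in regripped sweeps.

```bash
M="python3 -m inch"
$M '[[[-0.218,-0.02,0.0095,0,5,0,1],[-0.218,0,0.0095,0,5,0,1],[-0.218,0,0.0095,0,5,0,1],[-0.218,0,0.0095,0,5,0,1]]]'
$M '[[[-0.218,0,0.0095,0,5,0,1],[-0.218,0,0.0095,0,5,0,1],[-0.218,0,0.0095,0,5,0,1],[-0.218,0,0.0095,0,5,0,1]]]'
python3 -c "
from gauge import *
look('t3',[.5383,-.0727])"
$M '[[[-0.218,0,0.0095,0,5,0,1],[-0.218,0,0.0095,0,5,0,1],[-0.218,0,0.0095,0,5,0,1],[-0.218,0,0.0095,0,5,0,1]]]'
$M '[[[-0.218,0,0.0095,0,5,0,1],[-0.218,0,0.0095,0,5,0,1],[-0.218,0,0.0095,0,5,0,1],[-0.218,0,0.0095,0,5,0,1],[0,0,0,0,0,0,1]]]'
python3 -c "
from gauge import *
look('t4',[.5383,-.0727])"
```

```text
t: 13.85
tool_pos: [0.4793, -0.1491, 0.1219]
orientation: [-3.087, 0.062, 0.537]
force: [2.2, 0.5, -12.7]
opening: 0.0122
t: 14.25
tool_pos: [0.4709, -0.1488, 0.1241]
orientation: [-3.141, 0.064, -0.008]
force: [6.2, -0.2, -12.0]
opening: 0.0116
t3 t 14.25 needle deg 160.0 mm 7.35 ctr [ 0.5384 -0.0727] contrast 195 F [  6.2  -0.2 -12. ] tcp [ 0.4709 -0.1488  0.1241]
t: 14.7
tool_pos: [0.4621, -0.1486, 0.123]
orientation: [3.086, -0.063, 0.548]
force: [8.8, 2.2, -11.4]
opening: 0.012
t: 15.2
tool_pos: [0.478, -0.1608, 0.1302]
orientation: [-2.957, 0.052, -1.04]
force: [3.7, 19.0, 9.5]
opening: 0.0346
t4 t 15.2 needle deg 167.7 mm 7.7 ctr [ 0.5385 -0.0725] contrast 189 F [ 3.7 19.   9.5] tcp [ 0.478  -0.1608  0.1302]
```

```bash
python3 - <<'E'
from gauge import *
s,c=pickle.load(open("t4.pkl","rb"));print(s["q"],s["dq"],s["wrist_torque"],robot.read_state()["force"])
sc=robot.read_camera("scene")["image"][160:290,140:310]
a=cv2.resize(c["image"],(512,384));b=cv2.resize(sc,(287,220),interpolation=cv2.INTER_CUBIC);o=np.zeros((384,800,3),np.uint8);o[:,:512]=a;o[:220,513:]=b
cv2.imwrite("pics/t4.png",o)
E
```

```text
[-0.75923556 -0.72947883  2.49732657  0.56410101  0.92542661  0.60497657] [ 0.03849013 -0.00102949 -0.0145574  -0.06975614  0.02692089  0.10782776] [ 2.85633435 -1.13620533  2.05724839] [ 3.46080733 18.93426855  7.85179265]
```

View pics/t4.png

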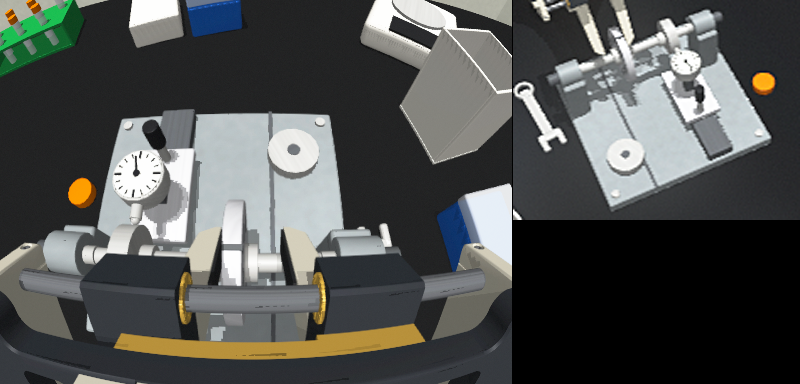

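Joint 3 reached its limit at the backward lean, and the fingers slipped out of square. The wheel is now outside the grip, with the left finger against its face, and the spindle still looks seated. I'll open first and then look at the pose.

```bash
M="python3 -m inch"
$M '[[[0,0,0,0,0,0,-0.2],[0,0,0,0,0,0,-0.2],[0,0,0,0,0,0,-0.2]]]'
python3 -c "
from gauge import *
look('t5',[.5383,-.0727])
s=robot.read_state();print(s['q'],s['opening'],Ro.from_rotvec(s['orientation']).as_matrix().round(3).tolist())"
```

```text
t: 15.6
tool_pos: [0.4773, -0.1632, 0.1297]
orientation: [2.964, -0.053, 1.037]
force: [0.2, -0.3, -0.6]
opening: 0.0525
t5 t 15.6 needle deg 170.6 mm 7.84 ctr [ 0.5386 -0.0726] contrast 202 F [ 0.2 -0.3 -0.6] tcp [ 0.4773 -0.1632  0.1297]
[-0.75844798 -0.72892612  2.49668331  0.55564521  0.92121446  0.60882298] 0.05417110749568738 [[0.781, -0.032, 0.623], [-0.032, -0.999, -0.012], [0.623, -0.01, -0.782]]
```

```bash
M="python3 -m inch"
$M '[[[0.5,0,-0.6,0,-8,0,-0.2],[0.4,0,-0.7,0,-8,0,-0.2],[0.3,0,-0.8,0,-8,0,-0.2],[0.2,0,-0.8,0,-8,0,-0.2],[0,0,-1,0,-8,0,-0.2]]]'
$M '[[[0,0,0,0,0,0,-0.2],[0,0,0,0,0,0,-0.2],[0,0,0,0,0,0,-0.2]]]'
python3 -c "
from gauge import *
look('t6',[.5383,-.0727])
s=robot.read_state();print(s['q'],s['opening'],Ro.from_rotvec(s['orientation']).as_matrix().round(3).tolist())"
```

```text
t: 16.15
tool_pos: [0.4765, -0.164, 0.1733]
orientation: [-3.132, 0.051, 0.045]
force: [-0.0, 0.2, 0.2]
opening: 0.056
t: 16.45
tool_pos: [0.4751, -0.1633, 0.1716]
orientation: [-3.129, 0.05, 0.036]
force: [-0.1, -0.8, 0.4]
opening: 0.0557
t6 t 16.45 needle deg 170.5 mm 7.83 ctr [ 0.5384 -0.0727] contrast 183 F [-0.1 -0.8  0.4] tcp [ 0.4751 -0.1633  0.1716]
[-4.34362012e-01 -8.35342388e-02  1.79117987e+00  1.01037032e-03
  1.45896352e+00  1.16896829e+00] 0.05625978010006581 [[0.999, -0.033, -0.022], [-0.033, -0.999, 0.011], [-0.023, -0.011, -1.0]]
```

Clear and unloaded. From here I'll keep the lean between about -15° and +42°, grip at only 5 N and turn slower, so that any misalignment slips before it loads the centres.

```bash
M="python3 -m inch"
$M '[[[2,-0.8,0.5,-0.6,0,0.4,0.35],[2.07,-0.77,0.7,0,0,0,0.35],[0,0,0,0,-8.3,0,0.35],[0,0,0,0,-8.3,0,0.35],[0,0,0,0,-8.3,0,0.35]]]' 5
$M '[[[0,0,0,0,-8.3,0,0.35],[0,0,0,0,-8.1,0,0.35],[0,0,0,0,0,0,0.35],[0,0,0,0,0,0,0.35],[0,0,0,0,0,0,0.35]]]'
cat > pose.py <<'E'
from gauge import *
def pose():
    s=robot.read_state();R=Ro.from_rotvec(s["orientation"]).as_matrix();p=s["tool_pos"]
    ax=.4709+.0405*(p[1]+.1495);d=np.array([ax,p[1],.1003])-p   # to spindle axis, in tool axes
    lean=np.degrees(np.arctan2(-R[0,2],-R[2,2]))
    print("t",round(s["t"],2),"lean",round(lean,1),"axis in tool cm",(R.T@d*100).round(2),"y",p[1].round(4),"yR",R[:,1].round(3),"F",s["force"].round(1),"open",round(s["opening"],4),"q3",s["q"][2].round(2))
if __name__=="__main__":
    import sys
    if len(sys.argv)>1:look(sys.argv[1],[.5384,-.0727])
    pose()
E
python3 pose.py t7
```

```text
t: 17.0
tool_pos: [0.5167, -0.1497, 0.162]
orientation: [-3.051, 0.061, 0.713]
force: [0.1, -0.3, -0.0]
opening: 0.0307
t: 17.5
tool_pos: [0.5173, -0.1498, 0.1624]
orientation: [-2.917, 0.058, 1.128]
force: [-0.1, -0.1, 0.3]
opening: 0.0304
t7 t 17.5 needle deg 172.7 mm 7.93 ctr [ 0.5379 -0.0725] contrast 141 F [-0.1 -0.1  0.3] tcp [ 0.5173 -0.1498  0.1624]
t 17.55 lean 42.2 axis in tool cm [0.78 0.18 7.81] y -0.1499 yR [-0.04  -0.999  0.001] F [-0.8  0.2  0.9] open 0.0301 q3 0.99
```

```bash
M="python3 -m inch"
$M '[[[0.78,-0.12,1,0,0,0,0.35],[0,0,2,0,0,0,0.35],[0,0,1.5,0,0,0,0.35],[0,0,0.8,0,0,0,0.35],[0,0,0,0,0,0,0.35]]]'
$M '[[[0,0,0,0,0,0,0.35],[0,0,0,0,0,0,0.35]]]' >/dev/null; python3 pose.py
$M '[[[0,0,0,0,0,0,1],[0,0,0,0,0,0,1],[0,0,0,0,0,0,1],[0,0,0,0,0,0,1],[0,0,0,0,0,0,1]]]' >/dev/null; python3 pose.py t8
```

```text
t: 18.05
tool_pos: [0.4858, -0.1467, 0.1155]
orientation: [-2.913, 0.057, 1.137]
force: [-0.1, -0.3, 0.2]
opening: 0.0306
t 18.25 lean 42.6 axis in tool cm [-0.15  0.06  2.26] y -0.1469 yR [-0.039 -0.999  0.   ] F [-0.5 -0.1 -0. ] open 0.0302 q3 1.13
t8 t 18.75 needle deg 167.4 mm 7.69 ctr [ 0.5378 -0.0725] contrast 161 F [ 0.2 -9.6  0.2] tcp [ 0.4869 -0.1487  0.115 ]
t 18.8 lean 42.6 axis in tool cm [-0.18  0.06  2.16] y -0.1487 yR [-0.039 -0.999  0.003] F [  0.4 -10.   -0.8] open 0.0129 q3 1.13
```

```bash
M="python3 -m inch"
$M '[[[0,0.1,0,0,0,0,1],[0,0.1,0,0,0,0,1],[-0.113,0,-0.006,0,3,0,1],[-0.113,0,-0.006,0,3,0,1],[-0.113,0,-0.006,0,3,0,1]]]' >/dev/null; python3 pose.py
$M '[[[-0.113,0,-0.006,0,3,0,1],[-0.113,0,-0.006,0,3,0,1],[-0.113,0,-0.006,0,3,0,1],[-0.113,0,-0.006,0,3,0,1],[0,0,0,0,0,0,1]]]' >/dev/null; python3 pose.py t9
```

```text
t 19.3 lean 33.5 axis in tool cm [-0.22  0.05  2.11] y -0.1492 yR [-0.039 -0.999  0.001] F [ 1.7 -6.1 -3.1] open 0.0123 q3 1.29
t9 t 19.8 needle deg 186.7 mm 8.57 ctr [ 0.5381 -0.0726] contrast 168 F [ 0.8 -5.6 -3.7] tcp [ 0.4799 -0.1491  0.1202]
t 19.85 lean 21.7 axis in tool cm [-0.09  0.03  2.17] y -0.1491 yR [-0.039 -0.999  0.001] F [ 0.5 -6.  -1.4] open 0.0117 q3 1.5
```

```bash
M="python3 -m inch"
$M '[[[-0.113,0.05,-0.006,0,3,0,1],[-0.113,0.05,-0.006,0,3,0,1],[-0.113,0,-0.006,0,3,0,1],[-0.113,0,-0.006,0,3,0,1],[-0.113,0,-0.006,0,3,0,1]]]' >/dev/null; python3 pose.py
$M '[[[-0.113,0,-0.006,0,3,0,1],[-0.113,0,-0.006,0,3,0,1],[-0.113,0,-0.006,0,3,0,1],[-0.113,0,-0.006,0,3,0,1],[0,0,0,0,0,0,1]]]' >/dev/null; python3 pose.py t10
$M '[[[-0.113,0,-0.006,0,3,0,1],[-0.113,0,-0.006,0,3,0,1],[-0.113,0,-0.006,0,3,0,1],[0,0,0,0,0,0,1]]]' >/dev/null; python3 pose.py t11
```

```text
t 20.35 lean 6.7 axis in tool cm [-0.18  0.02  2.14] y -0.1489 yR [-0.038 -0.999 -0.001] F [ 2.3 -1.2 -1.8] open 0.0123 q3 1.77
t10 t 20.85 needle deg 210.9 mm 9.69 ctr [ 0.5383 -0.0726] contrast 190 F [ 2.5 -0.8 -1.9] tcp [ 0.47   -0.1488  0.1219]
t 20.9 lean -5.2 axis in tool cm [-0.11 -0.    2.17] y -0.1488 yR [-0.039 -0.999 -0.001] F [-0.3 -0.9 -2.1] open 0.0119 q3 1.98
t11 t 21.3 needle deg 218.3 mm 10.02 ctr [ 0.5383 -0.0726] contrast 193 F [ 3.1  1.9 -2. ] tcp [ 0.4667 -0.1487  0.1215]
t 21.35 lean -14.2 axis in tool cm [-0.12 -0.01  2.18] y -0.1487 yR [-0.039 -0.999 -0.001] F [ 1.3  0.3 -0.8] open 0.0117 q3 2.14
```

```bash
M="python3 -m inch"
$M '[[[0,0,0,0,0,0,0.35],[0,0,0,0,0,0,0.35],[0,0,0,0,0,0,0.35]]]' >/dev/null; python3 pose.py t12
$M '[[[0.31,0,0.039,0,-8.2,0,0.35],[0.31,0,0.039,0,-8.2,0,0.35],[0.31,0,0.039,0,-8.2,0,0.35],[0.31,0,0.039,0,-8.2,0,0.35]]]' >/dev/null
$M '[[[0.31,0,0.039,0,-8.2,0,0.35],[0.31,0,0.039,0,-8.2,0,0.35],[0.31,0,0.039,0,-8.2,0,0.35],[0,0,0,0,0,0,0.35],[0,0,0,0,0,0,0.35]]]'
python3 pose.py t13
```

```text
t12 t 21.65 needle deg 219.0 mm 10.06 ctr [ 0.5383 -0.0726] contrast 191 F [ 0.2 -0.3 -0.1] tcp [ 0.4671 -0.1488  0.1215]
t 21.7 lean -14.2 axis in tool cm [-0.14 -0.01  2.15] y -0.1488 yR [-0.038 -0.999 -0.001] F [-0.2  0.3  0.6] open 0.0301 q3 2.14
t: 22.6
tool_pos: [0.4861, -0.1492, 0.1118]
orientation: [-2.904, 0.055, 1.155]
force: [-0.4, -0.8, 0.7]
opening: 0.0299
t13 t 22.6 needle deg 218.2 mm 10.02 ctr [ 0.5378 -0.0726] contrast 160 F [-0.4 -0.8  0.7] tcp [ 0.4861 -0.1492  0.1118]
t 22.65 lean 43.0 axis in tool cm [-0.18  0.06  2.2 ] y -0.1498 yR [-0.039 -0.999 -0.   ] F [0.1 0.1 1. ] open 0.0304 q3 1.12
```

```bash
M="python3 -m inch"
$M '[[[0,-0.06,0,0,0,0,1],[0,0,0,0,0,0,1],[0,0,0,0,0,0,1],[0,0,0,0,0,0,1],[0,0,0,0,0,0,1]]]' >/dev/null; python3 pose.py t14
$M '[[[-0.115,0,-0.006,0,3,0,1],[-0.115,0,-0.006,0,3,0,1],[-0.115,0,-0.006,0,3,0,1],[-0.115,0,-0.006,0,3,0,1],[-0.115,0,-0.006,0,3,0,1]]]' >/dev/null; python3 pose.py
$M '[[[-0.115,0,-0.006,0,3,0,1],[-0.115,0,-0.006,0,3,0,1],[-0.115,0,-0.006,0,3,0,1],[-0.115,0,-0.006,0,3,0,1],[0,0,0,0,0,0,1]]]' >/dev/null; python3 pose.py t15
```

```text
t14 t 23.15 needle deg 215.6 mm 9.9 ctr [ 0.5377 -0.0726] contrast 173 F [4.6 0.2 6.8] tcp [ 0.4879 -0.1495  0.1174]
t 23.2 lean 42.9 axis in tool cm [-0.09  0.06  2.4 ] y -0.1495 yR [-0.039 -0.999  0.001] F [ 4.2 -0.2  6.5] open 0.0119 q3 1.12
t 23.7 lean 27.8 axis in tool cm [-0.19  0.05  2.28] y -0.1492 yR [-0.039 -0.999  0.001] F [ 3.4 -0.6 -0.9] open 0.0122 q3 1.39
t15 t 24.2 needle deg 237.1 mm 10.89 ctr [ 0.5381 -0.0729] contrast 157 F [ 2.1 -1.5 -1.3] tcp [ 0.4784 -0.1491  0.1223]
t 24.25 lean 16.0 axis in tool cm [-0.11  0.03  2.3 ] y -0.1491 yR [-0.039 -0.999  0.001] F [ 0.9 -0.5  1.5] open 0.0119 q3 1.6
```

```bash
M="python3 -m inch"
$M '[[[-0.117,0,-0.006,0,3,0,1],[-0.117,0,-0.006,0,3,0,1],[-0.117,0,-0.006,0,3,0,1],[-0.117,0,-0.006,0,3,0,1],[0,0,0,0,0,0,1]]]' >/dev/null; python3 pose.py t16
$M '[[[-0.117,0,-0.006,0,3,0,1],[-0.117,0,-0.006,0,3,0,1],[-0.117,0,-0.006,0,3,0,1],[-0.117,0,-0.006,0,3,0,1],[0,0,0,0,0,0,1]]]' >/dev/null; python3 pose.py t17
$M '[[[-0.117,0,-0.006,0,3,0,1],[-0.117,0,-0.006,0,3,0,1],[-0.117,0,-0.006,0,3,0,1],[-0.117,0,-0.006,0,3,0,1],[0,0,0,0,0,0,1]]]' >/dev/null; python3 pose.py t18
```

```text
t16 t 24.75 needle deg 244.2 mm 11.22 ctr [ 0.5383 -0.0728] contrast 184 F [ 2.7 -0.9  0.4] tcp [ 0.4739 -0.1489  0.1229]
t 24.8 lean 4.1 axis in tool cm [-0.15  0.01  2.27] y -0.1489 yR [-0.039 -0.999  0.   ] F [1.7 0.2 1.6] open 0.0116 q3 1.81
t17 t 25.3 needle deg 249.9 mm 11.48 ctr [ 0.5383 -0.0725] contrast 184 F [ 1.9 -1.6  1.1] tcp [ 0.4692 -0.1487  0.1228]
t 25.35 lean -7.8 axis in tool cm [-0.14 -0.01  2.26] y -0.1487 yR [-0.039 -0.999 -0.   ] F [ 0.8 -2.   1.4] open 0.0121 q3 2.03
t18 t 25.85 needle deg 255.3 mm 11.73 ctr [ 0.5384 -0.0727] contrast 196 F [ 0.4 -1.3  2.4] tcp [ 0.4644 -0.1485  0.1217]
t 25.9 lean -19.8 axis in tool cm [-0.13 -0.02  2.26] y -0.1485 yR [-0.039 -0.999 -0.   ] F [ 0.  -3.4  2.5] open 0.0121 q3 2.24
```

```bash
M="python3 -m inch"
$M '[[[0,0,0,0,0,0,0.35],[0,0,0,0,0,0,0.35],[0,0,0,0,0,0,0.35]]]' >/dev/null; python3 pose.py t19
$M '[[[0.307,0,0.039,0,-7.85,0,0.35],[0.307,0,0.039,0,-7.85,0,0.35],[0.307,0,0.039,0,-7.85,0,0.35],[0.307,0,0.039,0,-7.85,0,0.35]]]' >/dev/null
$M '[[[0.307,0,0.039,0,-7.85,0,0.35],[0.307,0,0.039,0,-7.85,0,0.35],[0.307,0,0.039,0,-7.85,0,0.35],[0.307,0,0.039,0,-7.85,0,0.35],[0,0,0,0,0,0,0.35]]]' >/dev/null
$M '[[[0,0,0,0,0,0,0.35],[0,0,0,0,0,0,0.35]]]' >/dev/null
python3 pose.py t20
```

```text
t19 t 26.2 needle deg 254.1 mm 11.67 ctr [ 0.5383 -0.0726] contrast 195 F [-0.6 -0.1  0.5] tcp [ 0.4645 -0.1478  0.1211]
t 26.25 lean -19.8 axis in tool cm [-0.1  -0.02  2.18] y -0.1478 yR [-0.038 -0.999 -0.001] F [-0.4  0.1 -0.1] open 0.0292 q3 2.24
t20 t 27.35 needle deg 253.6 mm 11.65 ctr [ 0.5377 -0.0727] contrast 177 F [ 0.7 -0.3  0.4] tcp [ 0.4883 -0.1494  0.1177]
t 27.4 lean 42.5 axis in tool cm [-0.05  0.07  2.57] y -0.1497 yR [-0.039 -0.999  0.001] F [ 0.2 -0.9 -0. ] open 0.0302 q3 1.12
```

```bash
M="python3 -m inch"
$M '[[[0,-0.05,0.2,0,0,0,0.35],[0,0,0,0,0,0,0.35],[0,0,0,0,0,0,1],[0,0,0,0,0,0,1],[0,0,0,0,0,0,1]]]' >/dev/null
$M '[[[0,0,0,0,0,0,1],[0,0,0,0,0,0,1]]]' >/dev/null; python3 pose.py t21
$M '[[[-0.12,0,-0.004,0,3,0,1],[-0.12,0,-0.004,0,3,0,1],[-0.12,0,-0.004,0,3,0,1],[-0.12,0,-0.004,0,3,0,1],[-0.12,0,-0.004,0,3,0,1]]]' >/dev/null; python3 pose.py t22
$M '[[[-0.12,0,-0.004,0,3,0,1],[-0.12,0,-0.004,0,3,0,1],[-0.12,0,-0.004,0,3,0,1],[-0.12,0,-0.004,0,3,0,1],[0,0,0,0,0,0,1]]]' >/dev/null; python3 pose.py t23
```

```text
t21 t 28.1 needle deg 252.9 mm 11.62 ctr [ 0.5377 -0.0727] contrast 161 F [-0.3 -5.4  2.6] tcp [ 0.4861 -0.1493  0.1143]
t 28.15 lean 42.9 axis in tool cm [-0.16  0.06  2.06] y -0.1493 yR [-0.039 -0.999  0.001] F [-0.8 -6.2  1.8] open 0.0119 q3 1.13
t22 t 28.65 needle deg 254.0 mm 11.66 ctr [ 0.538  -0.0727] contrast 171 F [ 3.9 -5.  -4.7] tcp [ 0.4821 -0.1491  0.1173]
t 28.7 lean 27.5 axis in tool cm [-0.14  0.04  2.1 ] y -0.1492 yR [-0.039 -0.999  0.001] F [ 1.4 -5.2 -3.3] open 0.012 q3 1.4
t23 t 29.2 needle deg 253.4 mm 11.64 ctr [ 0.5381 -0.0727] contrast 165 F [ 1.8 -5.7 -3.5] tcp [ 0.4769 -0.1489  0.1203]
t 29.25 lean 15.9 axis in tool cm [-0.03  0.02  2.08] y -0.1489 yR [-0.039 -0.999  0.001] F [ 0.9 -5.8 -2. ] open 0.0124 q3 1.61
```

```bash
M="python3 -m inch"
$M '[[[-0.12,0.05,-0.004,0,3,0,1],[-0.12,0.05,-0.004,0,3,0,1],[-0.12,0,-0.004,0,3,0,1],[-0.12,0,-0.004,0,3,0,1],[0,0,0,0,0,0,1]]]' >/dev/null; python3 pose.py t24
$M '[[[-0.12,0,-0.004,0,3,0,1],[-0.12,0,-0.004,0,3,0,1],[-0.12,0,-0.004,0,3,0,1],[-0.12,0,-0.004,0,3,0,1],[0,0,0,0,0,0,1]]]' >/dev/null; python3 pose.py t25
```

```text
t24 t 29.75 needle deg 250.9 mm 11.53 ctr [ 0.5384 -0.0726] contrast 184 F [ 2.7 -1.  -3.3] tcp [ 0.4721 -0.1488  0.1211]
t 29.8 lean 3.9 axis in tool cm [0.03 0.01 2.09] y -0.1488 yR [-0.039 -0.999 -0.001] F [ 1.6 -0.7 -2.3] open 0.0119 q3 1.82
t25 t 30.3 needle deg 245.0 mm 11.25 ctr [ 0.5384 -0.0727] contrast 178 F [ 2.2 -0.4 -3. ] tcp [ 0.4671 -0.1486  0.121 ]
t 30.35 lean -8.0 axis in tool cm [ 0.08 -0.01  2.11] y -0.1487 yR [-0.039 -0.999 -0.001] F [ 1.5 -0.8 -3.2] open 0.0122 q3 2.04
```

```bash
M="python3 -m inch"
$M '[[[0.11,0,0.003,0,-3,0,1],[0.11,0,0.003,0,-3,0,1],[0.11,0,0.003,0,-3,0,1],[0.11,0,0.003,0,-3,0,1],[0,0,0,0,0,0,1]]]' >/dev/null; python3 pose.py t26
$M '[[[0.11,0,0.003,0,-3,0,1],[0.11,0,0.003,0,-3,0,1],[0.11,0,0.003,0,-3,0,1],[0.11,0,0.003,0,-3,0,1],[0,0,0,0,0,0,1]]]' >/dev/null; python3 pose.py t27
```

```text
t26 t 30.85 needle deg 251.8 mm 11.56 ctr [ 0.5384 -0.0727] contrast 184 F [-4.6 -1.1  2.3] tcp [ 0.4721 -0.1488  0.1207]
t 30.9 lean 4.1 axis in tool cm [0.03 0.01 2.05] y -0.1488 yR [-0.038 -0.999 -0.001] F [-1.9 -0.9  0.8] open 0.0124 q3 1.82
t27 t 31.4 needle deg 254.2 mm 11.68 ctr [ 0.5381 -0.0728] contrast 166 F [-1.5 -0.2  1.5] tcp [ 0.4763 -0.149   0.1198]
t 31.45 lean 15.9 axis in tool cm [0.01 0.02 2.05] y -0.149 yR [-0.038 -0.999 -0.001] F [-0.3  0.2 -1.5] open 0.0119 q3 1.61
```

```bash
M="python3 -m inch"
$M '[[[0.11,0,0.003,0,-3.1,0,1],[0.11,0,0.003,0,-3.1,0,1],[0.11,0,0.003,0,-3.1,0,1],[0.11,0,0.003,0,-3.1,0,1],[0,0,0,0,0,0,1]]]' >/dev/null; python3 pose.py t28
$M '[[[0.11,0,0.003,0,-3,0,1],[0.11,0,0.003,0,-3,0,1],[0.11,0,0.003,0,-3,0,1],[0.11,0,0.003,0,-3,0,1],[0,0,0,0,0,0,1]]]' >/dev/null; python3 pose.py t29
```

```text
t28 t 31.95 needle deg 256.2 mm 11.77 ctr [ 0.5381 -0.0727] contrast 169 F [-0.6 -0.  -0.8] tcp [ 0.4803 -0.1491  0.1181]
t 32.0 lean 28.2 axis in tool cm [0.01 0.04 2.04] y -0.1491 yR [-0.039 -0.999 -0.001] F [-1.5  0.3 -1.9] open 0.0121 q3 1.39
t29 t 32.5 needle deg 256.2 mm 11.77 ctr [ 0.5379 -0.0727] contrast 202 F [-0.8  1.2 -0.1] tcp [ 0.4839 -0.1493  0.1156]
t 32.55 lean 40.2 axis in tool cm [0.01 0.05 2.05] y -0.1493 yR [-0.039 -0.999 -0.001] F [-1.2  2.3 -1.6] open 0.0121 q3 1.18
```

```bash
M="python3 -m inch"
$M '[[[-0.115,0,-0.003,0,3.3,0,1],[-0.115,0,-0.003,0,3.3,0,1],[-0.115,0,-0.003,0,3.3,0,1],[0,0,0,0,0,0,1],[0,0,0,0,0,0,1]]]' >/dev/null; python3 pose.py t30
$M '[[[0,0,0,0,0,0,0.35],[0,0,0,0,0,0,0.35],[0,0,0,0,0,0,0.35]]]' >/dev/null; python3 pose.py t31
$M '[[[0,0,-1.5,0,0,0,0.35],[0,0,-3,0,0,0,0.35],[0,0,-3,0,0,0,0.35],[0,0,-2,0,4,0,0.35],[0,0,0,0,8,0,0.35]]]' >/dev/null
$M '[[[0,0,0,0,8,0,0.35],[0,0,0,0,8,0,0.35],[0,0,0,0,0,0,0.35],[0,0,0,0,0,0,0.35]]]' >/dev/null; python3 pose.py t32
python3 - <<'E'
from gauge import *
s,c=pickle.load(open("t32.pkl","rb"));o=cv2.resize(c["image"],(800,600),interpolation=cv2.INTER_CUBIC);cv2.imwrite("pics/t32.png",o)
E
```

```text
t30 t 33.05 needle deg 256.4 mm 11.78 ctr [ 0.5381 -0.0728] contrast 171 F [-2.   1.4 -0.6] tcp [ 0.481  -0.1493  0.1195]
t 33.1 lean 30.4 axis in tool cm [0.08 0.04 2.15] y -0.1493 yR [-0.039 -0.999 -0.   ] F [-2.1  2.4 -0.8] open 0.0118 q3 1.35
t31 t 33.4 needle deg 255.3 mm 11.73 ctr [ 0.538  -0.0728] contrast 169 F [ 0.7  0.3 -0.7] tcp [ 0.4817 -0.1497  0.1185]
t 33.45 lean 30.4 axis in tool cm [-0.    0.04  2.11] y -0.1496 yR [-0.039 -0.999  0.   ] F [-0.4 -0.1  0.2] open 0.0296 q3 1.35
t32 t 34.35 needle deg 256.3 mm 11.77 ctr [ 0.5384 -0.0727] contrast 185 F [ 0.2 -0.5  0.6] tcp [ 0.5287 -0.1515  0.2013]
t 34.4 lean 2.5 axis in tool cm [-5.45  0.23 10.35] y -0.1516 yR [-0.039 -0.999  0.   ] F [ 0.7 -0.5  0.2] open 0.03 q3 1.61
```

View pics/t32.png

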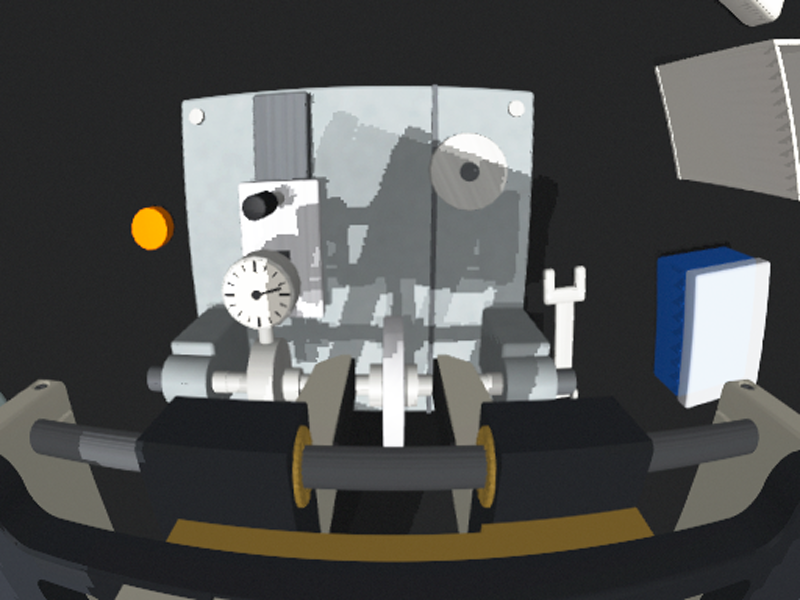

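The plunger bears on the eccentric with the needle at about 256° (11.77 mm). The spindle is in its centres, the other items are where they were, and the gripper is clear. I'm handing in.

```bash
python3 -c "
from plant import robot
print(robot.close_job())"
```

```text
the job is handed in; nothing more can be done
None
```

The job is handed in at about 34 s. The eccentric's high side is at the plunger and the gauge reads about 11.8 mm (of 15), still bearing. One slip on the way may have loaded the spindle more than it should have.

- **Gauge:** I gripped the post and slid the carriage until the gauge read about 7.4 mm, then let go. The reading held.
- **Spindle:** The first turn showed the low side nearby (about 7.0 mm). I turned the wheel back roughly half a turn in regripped sweeps and went past the peak. I then came back to it, using equal readings on either side.
- **Last checks:** With the wheel released and the gripper raised clear, the gauge read 11.73 to 11.77 mm. The last wrist picture shows the spindle seated and nothing it covers displaced. Around the peak the readings put the high side within about 5°; the separate estimates spread over about 6°.

**What went wrong:**
- **Slip in the first backward sweep:** The lean took joint 3 to its range limit (2.497 of 2.5 rad). The fingers slipped off the rim, and I measured up to about 12 N of lift and 19 N sideways on the wheel. A 12 N lift is close to the 15 N at which the spindle leaves its centres. The peak between readings is not known, but the spindle stayed in place and the gauge went on reading normally. After that I gripped at 5 N, which kept the vertical force to about 7 N or less.
- **Swing slightly short:** The observed swing was about 4.8 mm instead of 5 mm. I put this down to error in reading the needle.

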